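# Third hand: hold the ink pad against the sprung stop of the screw-down jig

## Task

I want to screw the ink pad down onto the wooden board of the stamp station: pick up the flat black ink pad with a light grip, lay it flat on the board in front of the steel sprung stop, and push one of its short ends squarely and centrally against the stop until the stop's pointer stands between the two black lines on the little scale (about 11 N, half of the spring's travel). Keep pressing like that and finish while still holding it so; never push the stop to the end of its travel, and leave the stamp, the bell and the jug standing where they are.

Things in the scene. Friction and masses are not known exactly. Their poses are not given: they have to be found in the camera images.
- ink_pad: The part: closed flat black ink pad, a box 64 mm along its x, 90 mm along its y, 14 mm thick, about 50 g, loose on the counter. Origin: centre of its underside; z up. Both short ends (y = -45 and +45 mm) are alike; either may meet the stop. Take it from above across its 64 mm width; grip 20 to 40 N per finger (the case bears at most 150 N, both fingers added)
- jig: Jig fixed to the counter: aluminium plate with a light wooden board (x -85 to +50 mm, y -135 to +60 mm, top 15 mm up) and, at the far end, the sprung stop and its housing (86 mm wide, 41 mm up). Origin: on the counter, below jig_seat; x = pressing direction, towards the stop; y left; z up. Scale left of the stop: x 45 to 79, y 43 to 59 mm, 17 mm up
- jig_seat (a point): Point on the board's top, 15 mm above the jig's origin: where the centre of the pad's underside lies when the pad, long side along the jig's x, just touches the free stop. Axes as the jig's
- stop (a joint): Travel of the sprung stop along the jig's x, in m: 0 free, grows as it is pushed in, ends hard at 0.018. Pushing force = 4 N + 0.8 N per mm (11.2 N at 0.009). Its pointer stands between the scale's two black lines from 0.0055 to 0.0125 (8.4 to 14 N)
- stop_face (a point): Centre of the steel stop's flat front face, which moves with it: 70 mm wide (y), 26 mm high, from just above the board (0.5 mm) to 42 mm above the counter. When free it lies 45 mm in x ahead of jig_seat. Axes as the jig's
- stamp: Bystander: wooden hand stamp with turned handle, 34 x 46 x 67 mm, standing loose on the right part of the board, about 95 mm to the right of jig_seat. Origin: centre of its underside
- counter_bell: Bystander: metal counter bell, 72 mm across, 58 mm high, loose on the counter. Origin: centre of its underside
- milk_jug: Bystander: small white milk jug, 67 x 103 x 85 mm, loose on the counter. Origin: centre of its underside
Things that resemble listed ones, but are neither listed nor needed, are in the scene too. Of the things that look like the ink_pad, take the one that is farthest to the robot's right at the start.

How it is judged:
By the outcome, as a careful person would: the job done as asked, in the order asked, and still so for the second after the job is handed in, while the arm keeps its last pose, push and grip.
It also fails if it takes over 48 s, if anything falls off the work surface, if the arm or the gripper's body presses on something with over 40 N, if the wrist force passes 120 N, or if a joint passes its speed limit or range.

## Robot

A 7-joint arm with a two-finger parallel gripper is mounted at the origin on a cart in front of the work surface, level with it; the furniture and walls round the work are solid. World frame = base frame: x ahead of the robot, y to its left, z up, the work surface at z = 0. Lengths are in m, angles in rad, forces in N, time in s.
With the tool pointing down it reaches from about 0.4 to 0.85 m from the base axis. Payload 4.5 kg.
Tool frame: the origin (TCP) lies midway between the tips of the shut fingers; the grasp point (between the pads) lies 19 mm behind it; x points along the fingers, y is the direction in which the jaws open and shut, and the axes are right-handed (so a half turn about x gives the same grasp; the last joint's range is limited). The gripper opens to 88 mm and grips with 3 to 60 N. Pads are 18 mm wide; open, the fingers measure 123 mm over their backs; the gripper's body (75 mm by 187 mm) begins 45 mm behind the grasp point.
Start: joints at [-1.243, 0.689, -0.195, 1.565, 0.157, 0.902, -0.215], TCP at [0.181, 0.598, 0.239] pointing down, gripper open.
Joint ranges: [-3.01, 3.01], [-0.46, 2.08], [-1.47, 1.51], [0.13, 2.56], [-1, 4.14], [0.04, 2.09], [-2.66, 2.66]. Speed limits (rad/s): [2.57, 2.57, 3.14, 3.14, 3.14, 3.14, 3.14].

## Interface

Orientations are given as a unit quaternion [x, y, z, w].
In Python, from plant import get_state, imaging, r gives the robot as it stands.
- The arm moves only by the tool send_rows, never from a script. Its arguments are lists of equal length, an entry for each row: "linear": the shift along the tool's x, y, z in m, a list of three; "twist": the turn about the tool's x in rad. In form: {"linear": [[tx, ty, tz], ...], "twist": [twist, ...]}. A call has 1 to 20 rows; each row shifts and turns the commanded pose from where the row before left it, along the tool's axes as they then stand; what a row does not reach is not made up. A row lasts 1/8 s, in which the tool goes at most 62.5 mm and 10.7 degrees, less where a joint would pass 70% of its speed; a pose out of reach is approached as far as the arm can. A call is refused whole if a number of a shift passes 0.0625 or a number of a turn 0.188, either way. A call with a gripper value outside its range is refused whole. "jaw" is the closure, from 0 (fully open) to 1 (shut), set as the call begins (left out, the last holds). The fingers move at their own pace and stop on an object; "newtons" is the grip in N (left out, the last holds). Time passes only in rows, so rows that do not move let the fingers close. It gives the time, the measured TCP pose, the force and the opening at its end, in the units of the state.
- get_state(): the state, without advancing time (a new reading comes with each control period).
- imaging.snapshot(name): name is "scene" or "top" or "wrist"; returns a dict with "frame" (384x512x3 uint8, red, green, blue), "fovy" (degrees; the focal length in pixels is half the picture's height over the tangent of half this angle, whatever the lens; pixels are square), "cx", "cy" (the principal point, pixels), "rvec" (rotation vector, rad) and "tvec" (3), from world to camera coordinates, as OpenCV has them. Camera axes: x right, y down, z forward; pixel columns grow to the right and rows downward; lengths in m; the calibration is good to about 2 mm. The wrist camera is an equidistant fisheye: a pixel r from the principal point sees the ray r / f radians off the axis. A picture is of the moment at which its call begins. There is no depth.
- r.finish_job(): hands the job in, once; it reports no verdict.
The state is a dict: "clock": time; "q": joint angles; "qd": joint speeds; "joint_torque": joint torques, N m; "tool_pos": TCP position; "eef_rot": TCP orientation; "contact_force": force on the tool from outside, world axes, zero at the start; "moment": the same for the moment, N m; "opening": opening from 0.0 (shut) to 1.0 (fully open).
Only numpy, scipy, OpenCV 4.12 (cv2) and the standard library are available. Lean on these libraries where they do the work, as an engineer would, in place of code of your own. Each camera call takes 0.05 s, during which the arm holds its last target. There are 200 camera calls.

## Working session

There is one attempt and no reset: what is moved stays moved. The work goes in short steps, Python scripts to look and compute and a tool call to move; the robot and the scene stay as the last step left them, time stands still between calls to the robot, and variables do not carry over. Pictures are saved under pics/ and viewed, about 8 in all and at most 12, crops included, and the job is handed in when it is done.

Besides the shell and the picture viewer there is one more tool, called after "Request:" as name(argument=value, ...), one argument or row to a line, values as JSON. send_rows: Moves the arm, as the interface text tells. Its arguments: {"type":"object","properties":{"linear":{"type":"array","items":{"type":"array","items":{"type":"number"}}},"twist":{"type":"array","items":{"type":"number"}},"jaw":{"type":"number"},"newtons":{"type":"number"}},"required":["linear","twist"]}

```bash
mkdir -p pics; cat > h.py <<'E'
import numpy as np, cv2
from plant import get_state, imaging, r
from scipy.spatial.transform import Rotation as R
def snap(n,f):
    s=imaging.snapshot(n); np.savez('pics/'+f+'.npz',**s); cv2.imwrite('pics/'+f+'.png',s['frame'][:,:,::-1]); return s
def load(f): return dict(np.load('pics/'+f+'.npz'))
def foc(s): return s['frame'].shape[0]/2/np.tan(np.radians(float(s['fovy']))/2)
def px2w(s,u,v,z,fish=False):
    f=foc(s); d=np.array([u-s['cx'],v-s['cy']])/f
    if fish:
        t=np.hypot(*d); d3=np.array([*(d/t*np.sin(t)),np.cos(t)])
    else: d3=np.array([*d,1])
    Rm=cv2.Rodrigues(s['rvec'])[0]; c=-Rm.T@s['tvec'].ravel(); w=Rm.T@d3
    return c+w*(z-c[2])/w[2]
def w2px(s,P,fish=False):
    p=cv2.Rodrigues(s['rvec'])[0]@np.array(P)+s['tvec'].ravel(); f=foc(s)
    if fish:
        t=np.arctan2(np.hypot(p[0],p[1]),p[2]); n=p[:2]/np.hypot(p[0],p[1]); return n*t*f+[s['cx'],s['cy']]
    return p[:2]/p[2]*f+[s['cx'],s['cy']]
def crop(f,x0,y0,x1,y1,k,o):
    im=cv2.imread('pics/'+f+'.png')[y0:y1,x0:x1]; cv2.imwrite('pics/'+o+'.png',cv2.resize(im,None,fx=k,fy=k,interpolation=cv2.INTER_CUBIC))
E
python3 - <<'E'
from h import *
a=snap('top','t0');b=snap('scene','s0')
im=np.hstack([a['frame'],b['frame']])
cv2.imwrite('pics/ts.png',cv2.resize(im,(800,300),interpolation=cv2.INTER_AREA)[:,:,::-1])
for s in (a,b):
  Rm=cv2.Rodrigues(s['rvec'])[0];print(-Rm.T@s['tvec'].ravel(),Rm[2],s['fovy'],s['cx'],s['cy'])
s=get_state();print(s)
E
```

```text
[ 0.36501027 -0.03151582  1.20985156] [ 0.14624578  0.005877   -0.98923083] 44.98347184208088 257.9295317844427 199.3773181877665
[0.79644107 0.66928156 0.92246846] [-0.21890381 -0.61023104 -0.7613798 ] 47.8836890078561 250.7202825235447 193.53149111514116
{'clock': 0.1, 'q': array([-1.24316551,  0.68986474, -0.19454675,  1.56620781,  0.15733315,
        0.90252247, -0.21504984]), 'qd': array([ 1.60327174e-04, -2.19241215e-03, -8.40763684e-04, -4.48017548e-03,
       -4.18434758e-04, -1.62943681e-03, -9.48123741e-06]), 'joint_torque': array([-2.41110312e-03, -5.28509617e+01, -1.27092429e+00, -1.53839296e+01,
       -5.24734799e-02,  1.99147667e-03,  3.39669054e-05]), 'tool_pos': array([0.18088914, 0.59767173, 0.23802159]), 'eef_rot': array([ 0.10288755,  0.69953435, -0.10402105,  0.69946084]), 'contact_force': array([-1.17002697,  0.12720721,  0.66483131]), 'moment': array([-0.00020482, -0.00377405,  0.00579195]), 'opening': 1.0016599395716592}
```

View pics/t0.png

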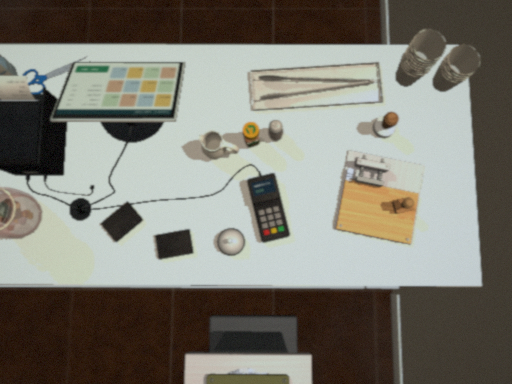

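View pics/s0.png

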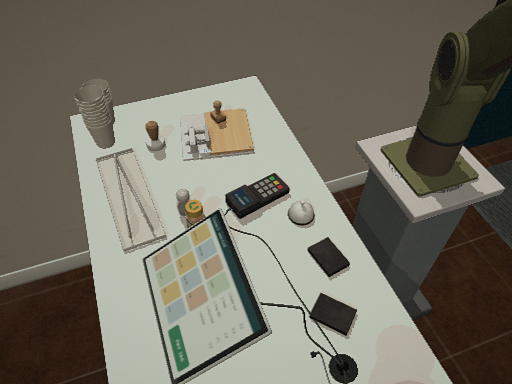

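```bash
python3 - <<'E'
from h import *
crop('t0',95,195,215,270,6,'c_pad'); crop('t0',325,140,435,250,5,'c_jig')
s=load('t0')
for p in [(174,243),(122,221)]: print(px2w(s,*p,0.014))
print(w2px(s,[0,0,0]),w2px(s,[.18,.6,.24]))
E
```

```text
[0.42761471 0.19113676 0.014     ]
[0.48398116 0.32784739 0.014     ]
[247.17669194 417.50235488] [-52.71297765 359.31629421]
```

View pics/c_pad.png

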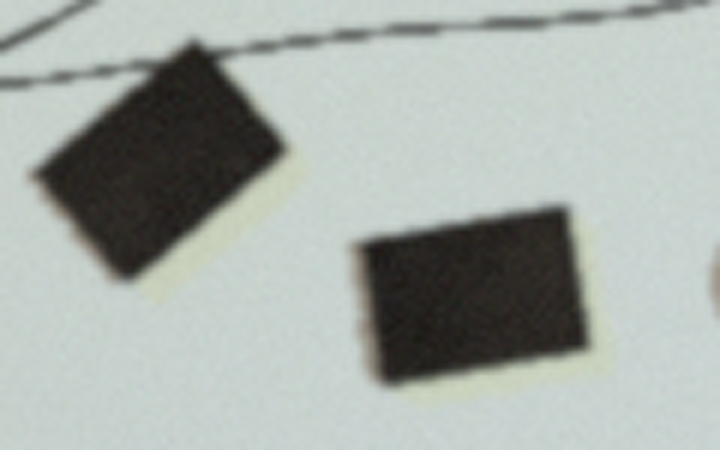

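View pics/c_jig.png

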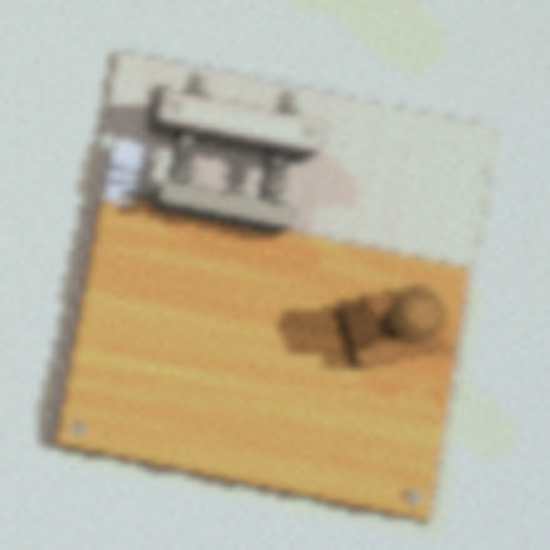

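```bash
python3 - <<'E'
from h import *
s=load('t0')
pc=np.array([px2w(s,95+u/6,195+v/6,.014)[:2] for u,v in [(365,242),(568,207),(590,347),(387,383)]])
print(pc.round(4),pc.mean(0),[np.linalg.norm(pc[i]-pc[i-1]).round(4) for i in range(4)])
d=pc[0]-pc[1]+pc[3]-pc[2];print('pad long yaw',np.degrees(np.arctan2(d[1],d[0])))
w=np.array([px2w(s,325+u/5,140+v/5,.015)[:2] for u,v in [(97,207),(468,265),(430,520),(60,443)]])
j=np.array([[.05,.06],[.05,-.135],[-.085,-.135],[-.085,.06]])
H=(w-w.mean(0)).T@(j-j.mean(0)); th=np.arctan2(H[1,0]-H[0,1],H[0,0]+H[1,1])
M=np.array([[np.cos(th),-np.sin(th)],[np.sin(th),np.cos(th)]]); t=w.mean(0)-M@j.mean(0)
print('jig',t,np.degrees(th),((j@M.T+t-w)*1000).round(1).tolist())
for u,v,z in [(415,308,.08),(345,335,.03)]: print('stamp',M.T@(px2w(s,325+u/5,140+v/5,z)[:2]-t))
e=get_state();print(R.from_quat(e['eef_rot']).as_matrix().round(3))
E
```

```text
[[0.4472 0.2387]
 [0.4625 0.1517]
 [0.4027 0.1407]
 [0.387  0.2271]] [0.42485189 0.18953543] [np.float64(0.0612), np.float64(0.0883), np.float64(0.0609), np.float64(0.0877)]
pad long yaw 100.13696845019271
jig [ 0.53474418 -0.30109025] -10.34151515323525 [[4.8, -0.5], [-0.1, 0.1], [-0.4, -1.3], [-4.3, 1.8]]
stamp [ 0.00968688 -0.09221989]
stamp [-0.00075291 -0.07340354]
[[-0.     0.289  0.957]
 [-0.002  0.957 -0.289]
 [-1.    -0.002  0.   ]]
```

Request:
send_rows(
  linear=[
    [0,-0.0267,0.0293],
    [0,-0.0267,0.0293],
    [0,-0.0267,0.0293],
    [0,-0.0267,0.0293],
    [0,-0.0267,0.0293],
    [0,-0.0267,0.0293],
    [0.01,-0.0267,0.0293],
    [0.01,-0.0267,0.0293],
    [0.015,-0.0267,0.0293],
    [0.015,-0.0267,0.0293],
    [0.015,-0.0267,0.0293],
    [0.015,-0.0267,0.0293],
    [0,0,0],
    [0,0,0],
    [0,0,0],
    [0,0,0],
    [0,0,0],
    [0,0,0],
    [0,0,0],
    [0,0,0],
  ],
  twist=[0,0,0,0,0,0,0,0,0,0,0,0,0.157,0.157,0.157,0.157,0.157,0.157,0.157,0],
  jaw=0,
  newtons=25,
)

```text
clock: 2.6
tool_pos: [0.4246, 0.1898, 0.1585]
eef_rot: [0.453, 0.543, -0.453, 0.543]
contact_force: [-0.8, -0.1, -0.0]
opening: 0.999
```

```bash
python3 - <<'E'
from h import *
s=snap('wrist','w1');e=get_state();M=R.from_quat(e['eef_rot']).as_matrix();print(e['clock'],e['tool_pos'],M.round(3),e['q'].round(2))
Rm=cv2.Rodrigues(s['rvec'])[0];print(-Rm.T@s['tvec'].ravel(),Rm[2],s['fovy'])
cv2.imwrite('pics/w1b.png',cv2.resize(s['frame'],None,fx=1.5,fy=1.5)[:,:,::-1])
E
```

```text
2.65 [0.42459021 0.18977703 0.15858483] [[-0.     0.984  0.18 ]
 [-0.     0.18  -0.984]
 [-1.    -0.     0.   ]] [-0.57  0.63  0.07  2.12 -0.11  0.39 -0.22]
[0.41059058 0.26409561 0.30455568] [ 0.05169865 -0.28667161 -0.95663297] 65.70646984690485
```

View pics/w1b.png

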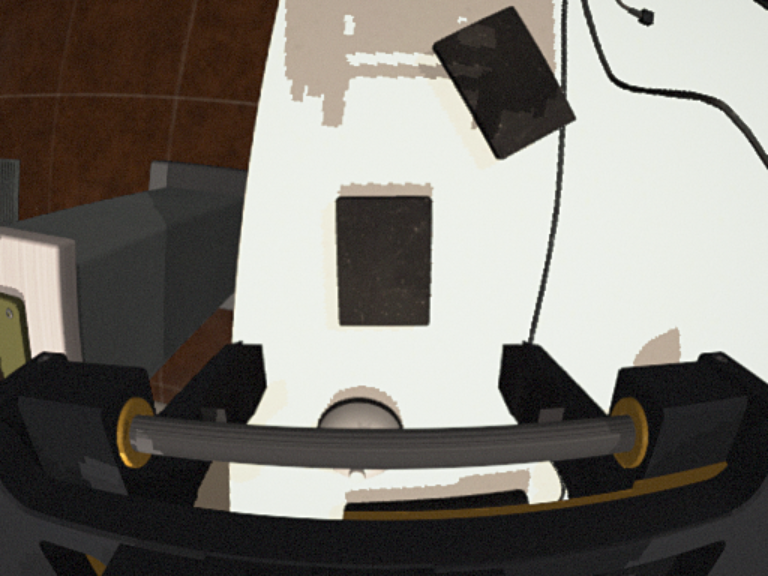

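```bash
python3 - <<'E'
from h import *
s=load('w1')
pc=np.array([px2w(s,u/1.5,v/1.5,.014,True)[:2] for u,v in [(337,197),(432,197),(430,325),(340,325)]])
print(pc.round(4),pc.mean(0),[np.linalg.norm(pc[i]-pc[i-1]).round(4) for i in range(4)])
d=pc[0]-pc[3]+pc[1]-pc[2];print('yaw',np.degrees(np.arctan2(d[1],d[0])))
E
```

```text
[[0.3865 0.2324]
 [0.4475 0.2435]
 [0.4646 0.1558]
 [0.4024 0.1445]] [0.4252477  0.19405881] [np.float64(0.0892), np.float64(0.062), np.float64(0.0893), np.float64(0.0633)]
yaw 100.63322493455382
```

Request:
send_rows(
  linear=[
    [0.02,0,-0.003],
    [0.025,0,0],
    [0.025,0,0],
    [0.025,0,0],
    [0.025,0,0],
    [0.016,0,0],
    [0.01,0,0],
    [0.0055,0,0],
    [0,0,0],
    [0,0,0],
  ],
  twist=[0,0,0,0,0,0,0,0,0,0],
)

```text
clock: 3.9
tool_pos: [0.4268, 0.1939, 0.0097]
eef_rot: [0.452, 0.543, -0.455, 0.542]
contact_force: [-0.1, 0.4, -0.1]
opening: 1.002
```

Request:
send_rows(
  linear=[
    [0,0,0],
    [0,0,0],
    [0,0,0],
    [0,0,0],
    [0,0,0],
    [0,0,0],
    [0,0,0],
    [0,0,0],
  ],
  twist=[0,0,0,0,0,0,0,0],
  jaw=1,
  newtons=28,
)

```text
clock: 4.9
tool_pos: [0.4264, 0.1938, 0.0093]
eef_rot: [0.452, 0.543, -0.455, 0.542]
contact_force: [-1.1, -0.5, 5.5]
opening: 0.72
```

Request:
send_rows(
  linear=[
    [0,0,0],
    [0,0,0],
    [0.003,0,0],
    [0,0,0],
    [0,0,0],
  ],
  twist=[0,0,0,0,0],
  jaw=0,
)

```text
clock: 5.52
tool_pos: [0.4272, 0.1941, 0.0066]
eef_rot: [0.452, 0.543, -0.456, 0.541]
contact_force: [-0.3, -0.3, -0.5]
opening: 1.003
```

Request:
send_rows(
  linear=[
    [0,0,0],
    [0,0,0],
    [0,0,0],
    [0,0,0],
    [0,0,0],
    [0,0,0],
    [0,0,0],
    [0,0,0],
  ],
  twist=[0,0,0,0,0,0,0,0],
  jaw=1,
)

```text
clock: 6.52
tool_pos: [0.4271, 0.1941, 0.0068]
eef_rot: [0.452, 0.543, -0.456, 0.541]
contact_force: [-0.1, -0.2, 0.7]
opening: 0.723
```

Request:
send_rows(
  linear=[
    [-0.01,0,0],
    [-0.03,0,0],
    [-0.04,0,0],
    [-0.04,0,0],
    [-0.03,0,0],
    [0,-0.0019,0.035],
    [0,-0.0019,0.035],
    [0,-0.0019,0.035],
    [0,-0.0019,0.035],
    [0,-0.0019,0.035],
    [0,-0.0019,0.035],
    [0,-0.0019,0.035],
    [0,-0.0019,0.035],
    [0,-0.0019,0.035],
    [0,-0.0019,0.035],
    [0,-0.0019,0.035],
    [0,-0.0019,0.035],
    [0,-0.0019,0.035],
    [0,-0.0019,0.035],
    [0,0,0],
  ],
  twist=[0,0,0,0,0,0,0,0,0,0,0,0,0,0,0,0,0,0,0,0],
)

```text
clock: 9.02
tool_pos: [0.4878, -0.2962, 0.1581]
eef_rot: [0.452, 0.542, -0.458, 0.541]
contact_force: [-0.4, 0.3, 0.2]
opening: 0.722
```

Request:
send_rows(
  linear=[
    [0,0,0],
    [0,0,0],
    [0,0,0],
    [0,0,0],
    [0,0,0],
    [0,0,0],
    [0,0,0],
    [0,0,0],
    [0,0,0],
    [0,0,0],
    [0,0,0],
  ],
  twist=[-0.135,-0.135,-0.135,-0.135,-0.135,-0.135,-0.135,-0.135,-0.134,0,0],
)

```text
clock: 10.4
tool_pos: [0.4885, -0.2919, 0.1578]
eef_rot: [0.063, 0.706, -0.065, 0.702]
contact_force: [0.4, 0.5, -0.7]
opening: 0.718
```

```bash
python3 - <<'E'
from h import *
s=snap('wrist','w2');snap('top','t2');e=get_state();M=R.from_quat(e['eef_rot']).as_matrix();print(e['clock'],e['tool_pos'],M.round(3),e['q'].round(2),e['contact_force'],e['opening'])
cv2.imwrite('pics/w2b.png',cv2.resize(s['frame'],None,fx=1.5,fy=1.5)[:,:,::-1])
E
```

```text
10.5 [ 0.48859681 -0.29212708  0.15773167] [[-0.006  0.179  0.984]
 [-0.003  0.984 -0.179]
 [-1.    -0.004 -0.005]] [ 0.68  0.75 -0.38  1.8   0.42  0.68  1.44] [-0.63328096 -0.26336641 -0.32440454] 0.7192292801503458
```

View pics/w2b.png

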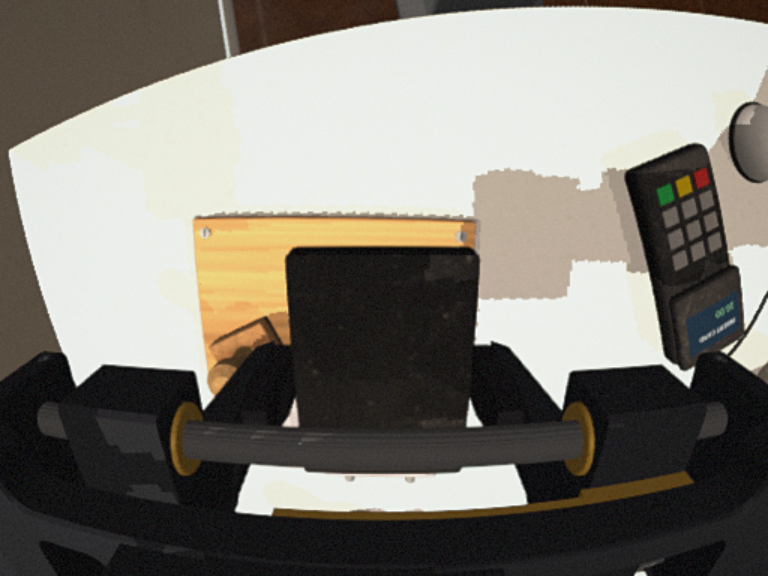

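```bash
python3 - <<'E'
from h import *
s=load('w2')
a,b=[px2w(s,u/1.5,v/1.5,.015,True)[:2] for u,v in [(195,218),(477,220)]]
print(a,b,np.linalg.norm(a-b)); d=b-a; th=np.arctan2(d[1],d[0])-np.pi/2
M=np.array([[np.cos(th),-np.sin(th)],[np.sin(th),np.cos(th)]])
print(np.degrees(th),a-M@[-.085,-.135],b-M@[-.085,.06])
t=load('t2')
for n,c in (('t2',(325,120,445,250)),): crop(n,*c,5,'c_t2')
# pad near end in hand, z~.151+.014
pz=.158-.0068+.014
for u,v in [(288,250),(478,250)]: print(px2w(s,u/1.5,v/1.5,pz,True))
E
```

```text
[ 0.42707855 -0.41255334] [ 0.46484257 -0.22393107] 0.19236548369753356
-11.32148695459744 [ 0.53692692 -0.29686697] [ 0.53640973 -0.29945022]
[ 0.43777093 -0.31318015  0.1652    ]
[ 0.44868945 -0.25281754  0.1652    ]
```

View pics/c_t2.png

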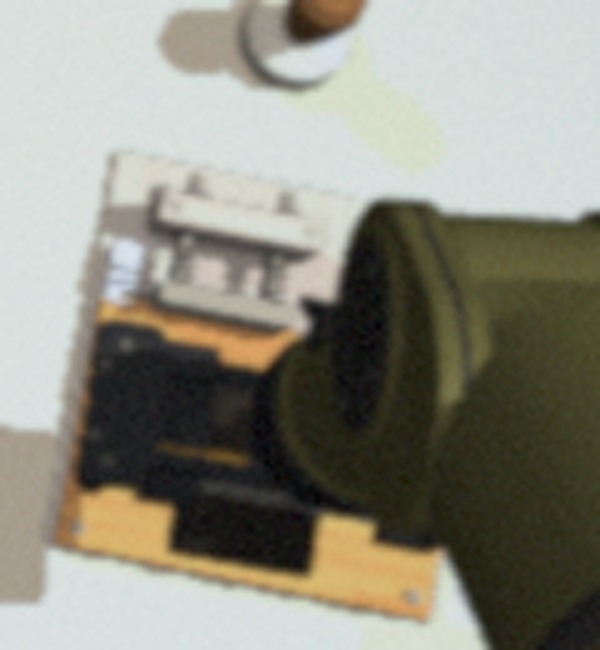

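```bash
python3 - <<'E'
from h import *
s=load('t2')
im=s['frame'][160:195,345:400]
cv2.imwrite('pics/c_stop.png',cv2.resize(im,None,fx=14,fy=14,interpolation=cv2.INTER_CUBIC)[:,:,::-1])
E
```

```text
(no output)
```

View pics/c_stop.png

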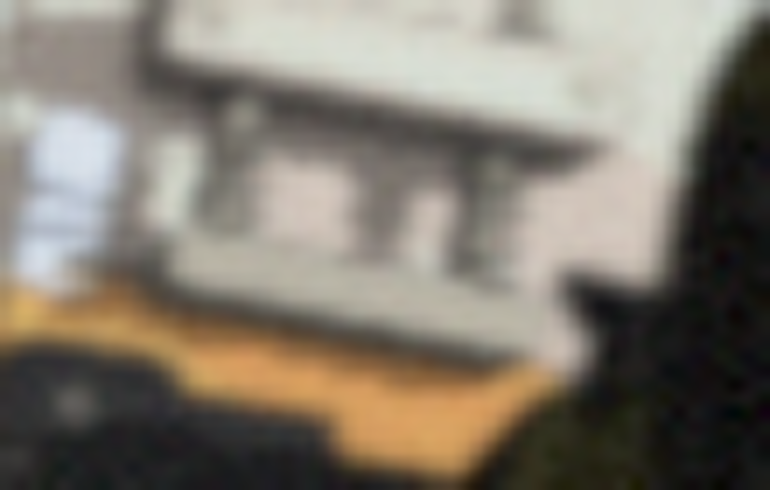

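```bash
python3 - <<'E'
from h import *
s=load('t2')
f=lambda x,y,z:px2w(s,345+(x+.5)/14-.5,160+(y+.5)/14-.5,z)[:2]
a,b=f(168,283,.042),f(535,352,.042); d=a-b
th=np.arctan2(d[1],d[0])-np.pi/2;print(a,b,np.linalg.norm(d),np.degrees(th))
h1,h2=f(150,78,.041),f(600,158,.041);d=h1-h2;print('housing',np.linalg.norm(d),np.degrees(np.arctan2(d[1],d[0]))-90)
for thd in (-10.3,-10.8):
  t=np.radians(thd);M=np.array([[np.cos(t),-np.sin(t)],[np.sin(t),np.cos(t)]])
  print((a+b)/2-M@[.045,0],(h1+h2)/2, M.T@((h1+h2)/2-(a+b)/2))
  e=get_state()['tool_pos'][:2];print(M.T@(e-np.array([.5355,-.2995])))
E
```

```text
[ 0.58925097 -0.27670298] [ 0.57664573 -0.34323464] 0.06771524195869928 -10.728225189353278
housing 0.08335327019276995 -10.201641790685699
[ 0.53867352 -0.30192271] [ 0.62038407 -0.31566236] [0.03785047 0.00109179]
[-0.04746564 -0.00113229]
[ 0.53874542 -0.30153665] [ 0.62038407 -0.31566236] [0.0378395  0.00142206]
[-0.04745395 -0.00154646]
```

Request:
send_rows(
  linear=[
    [0.01,0,0.01],
    [0.025,0,0.01],
    [0.03,0,0],
    [0.03,0,0],
    [0.02,0,0],
    [0.01,0,0],
    [0.005,0,0],
    [0,0,0],
    [0,0,0],
  ],
  twist=[0.004,0,0,0,0,0,0,0,0],
)

```text
clock: 11.62
tool_pos: [0.5081, -0.2967, 0.0282]
eef_rot: [0.063, 0.706, -0.066, 0.703]
contact_force: [0.2, 0.4, 0.2]
opening: 0.725
```

Request:
send_rows(
  linear=[
    [0.003,0,0],
    [0.002,0,0],
    [0,0,0],
    [0,0,0],
  ],
  twist=[0,0,0,0],
)

```text
clock: 12.12
tool_pos: [0.5076, -0.2964, 0.0225]
eef_rot: [0.063, 0.706, -0.066, 0.702]
contact_force: [0.4, 0.3, -0.7]
opening: 0.722
```

Request:
send_rows(
  linear=[
    [0.0015,0,0],
    [0,0,0],
    [0,0,0],
  ],
  twist=[0,0,0],
)

```text
clock: 12.5
tool_pos: [0.5077, -0.2965, 0.0219]
eef_rot: [0.063, 0.706, -0.066, 0.702]
contact_force: [-1.4, 0.7, 6.2]
opening: 0.72
```

```bash
python3 - <<'E'
from h import *
for i in range(3):
  s=snap('scene','s3'); e=get_state();print(e['tool_pos'],e['contact_force'].round(2),e['moment'].round(2))
snap('top','t3')
a=cv2.resize(load('s3')['frame'][80:180,160:280],(480,400),interpolation=cv2.INTER_CUBIC)
b=cv2.resize(load('t3')['frame'][130:230,330:405],(300,400),interpolation=cv2.INTER_CUBIC)
cv2.imwrite('pics/v3.png',np.hstack([a,b])[:,:,::-1])
E
```

```text
[ 0.50765839 -0.2964614   0.02182281] [-1.63  1.48  5.7 ] [-0.03  0.25 -0.04]
[ 0.50766885 -0.29647824  0.0218544 ] [-1.61  1.2   5.42] [ 0.02  0.24 -0.02]
[ 0.50768506 -0.29648567  0.02185824] [-2.1   1.23  6.82] [-0.01  0.26 -0.06]
```

View pics/v3.png

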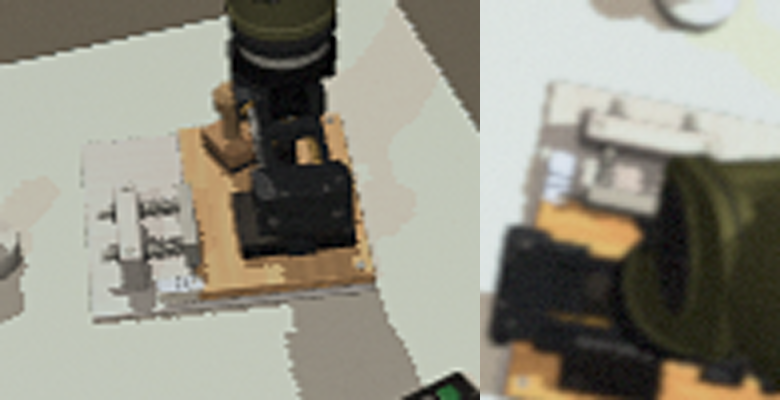

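Request:
send_rows(
  linear=[
    [-0.0005,0.001,0.004],
    [0,0,0.006],
    [0,0,0.006],
    [0,0,0.004],
    [0,0,0.002],
    [0,0,0],
    [0,0,0],
  ],
  twist=[0,0,0,0,0,0,0],
)

```text
clock: 13.58
tool_pos: [0.5279, -0.2996, 0.0218]
eef_rot: [0.063, 0.707, -0.066, 0.701]
contact_force: [-4.3, 0.2, 7.7]
opening: 0.723
```

Request:
send_rows(
  linear=[
    [0,0,0.002],
    [0,0,0.002],
    [0,0,0],
    [0,0,0],
  ],
  twist=[0,0,0,0],
)

```text
clock: 14.08
tool_pos: [0.5319, -0.3003, 0.0218]
eef_rot: [0.063, 0.707, -0.066, 0.701]
contact_force: [-4.4, 1.1, 8.8]
opening: 0.723
```

Request:
send_rows(
  linear=[
    [-0.0006,0,0],
    [0,0,0.001],
    [0,0,0.001],
    [0,0,0],
    [0,0,0],
  ],
  twist=[0,0,0,0,0],
)

```text
clock: 14.7
tool_pos: [0.5352, -0.3004, 0.0219]
eef_rot: [0.063, 0.706, -0.066, 0.702]
contact_force: [-1.5, 1.5, 2.2]
opening: 0.718
```

Request:
send_rows(
  linear=[
    [0,0,0.001],
    [0,0,0.001],
    [0,0,0],
    [0,0,0],
  ],
  twist=[0,0,0,0],
)

```text
clock: 15.2
tool_pos: [0.5365, -0.3007, 0.0219]
eef_rot: [0.064, 0.707, -0.066, 0.702]
contact_force: [-4.6, 1.6, 4.7]
opening: 0.722
```

Request:
send_rows(
  linear=[
    [0,0,0.001],
    [0,0,0.001],
    [0,0,0],
    [0,0,0],
  ],
  twist=[0,0,0,0],
)

```text
clock: 15.7
tool_pos: [0.5366, -0.3007, 0.0218]
eef_rot: [0.064, 0.708, -0.066, 0.7]
contact_force: [-7.7, 3.4, 7.8]
opening: 0.723
```

Request:
send_rows(
  linear=[
    [-0.0006,0,0.001],
    [0,0,0.001],
    [0,0,0.001],
    [0,0,0],
    [0,0,0],
  ],
  twist=[0,0,0,0,0],
)

```text
clock: 16.32
tool_pos: [0.5384, -0.301, 0.0219]
eef_rot: [0.064, 0.709, -0.066, 0.699]
contact_force: [-8.9, 3.3, 6.2]
opening: 0.718
```

```bash
python3 - <<'E'
from h import *
snap('top','t4');e=get_state();print(R.from_quat(e['eef_rot']).as_matrix().round(4),e['tool_pos'],e['contact_force'].round(1),e['moment'].round(2))
E
```

```text
[[-0.0132  0.1824  0.9831]
 [-0.001   0.9832 -0.1825]
 [-0.9999 -0.0034 -0.0128]] [ 0.53844576 -0.30101801  0.02187154] [-9.4  2.8  6.9] [ 0.54  1.83 -0.17]
```

Request:
send_rows(
  linear=[
    [0,0,0.001],
    [0,0,0.001],
    [0,0,0.001],
    [0,0,0.001],
    [0,0,0.001],
    [0,0,0],
    [0,0,0],
  ],
  twist=[0,0,0,0,0,0,0],
)

```text
clock: 17.25
tool_pos: [0.541, -0.3016, 0.0219]
eef_rot: [0.064, 0.71, -0.066, 0.698]
contact_force: [-13.4, 4.2, 11.5]
opening: 0.722
```

Request:
send_rows(
  linear=[
    [-0.0004,0,0.001],
    [0,0,0.001],
    [0,0,0],
    [0,0,0],
  ],
  twist=[0,0,0,0],
)

```text
clock: 17.75
tool_pos: [0.5423, -0.3018, 0.0219]
eef_rot: [0.064, 0.711, -0.066, 0.697]
contact_force: [-13.9, 4.3, 9.1]
opening: 0.721
```

Request:
send_rows(
  linear=[
    [-0.0005,0,0.001],
    [0,0,0.001],
    [-0.0004,0,0.001],
    [0,0,0.001],
    [0,0,0],
    [0,0,0],
  ],
  twist=[0,0,0,0,0,0],
)

```text
clock: 18.5
tool_pos: [0.5462, -0.3026, 0.022]
eef_rot: [0.065, 0.711, -0.066, 0.697]
contact_force: [-12.9, 4.2, 3.6]
opening: 0.717
```

```bash
python3 - <<'E'
from h import *
snap('top','t5');snap('scene','s5');e=get_state();print(R.from_quat(e['eef_rot']).as_matrix().round(4)[2],e['tool_pos'],e['contact_force'].round(1),e['moment'].round(2))
a=cv2.resize(load('t2')['frame'][155:195,340:390],(400,320),interpolation=cv2.INTER_CUBIC)
b=cv2.resize(load('t5')['frame'][155:195,340:390],(400,320),interpolation=cv2.INTER_CUBIC)
c=cv2.resize(load('s5')['frame'][100:165,170:270],(400,260),interpolation=cv2.INTER_CUBIC)
d=cv2.resize(load('s0')['frame'][100:165,170:270],(400,260),interpolation=cv2.INTER_CUBIC)
cv2.imwrite('pics/v5.png',np.vstack([np.hstack([a,b]),np.hstack([d,c])])[:,:,::-1])
E
```

```text
[-0.9998 -0.0033 -0.0192] [ 0.54617876 -0.30258397  0.02197985] [-12.3   4.2   3.8] [ 0.68  2.53 -0.35]
```

View pics/v5.png

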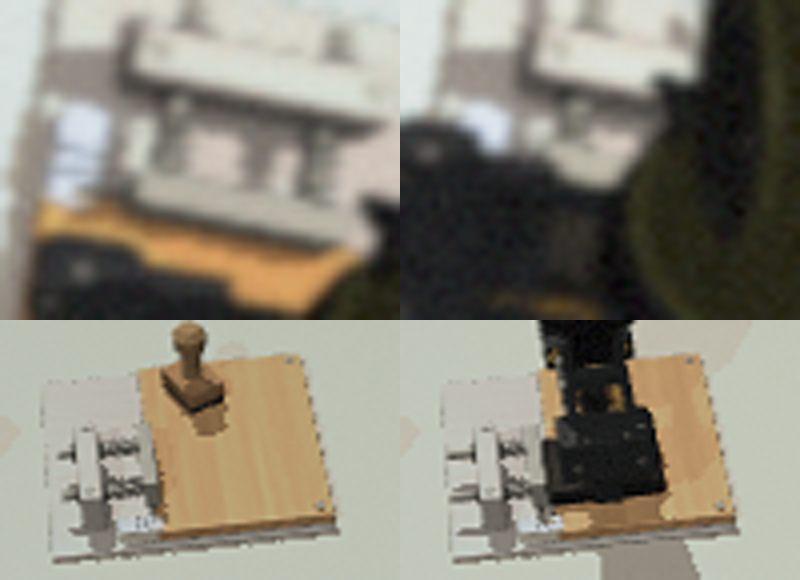

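Request:
send_rows(
  linear=[
    [0,0,0],
    [0,0,0],
    [0,0,0],
    [0,0,0],
    [0,0,0],
    [0,0,0],
    [0,0,0],
    [0,0,0],
  ],
  twist=[0,0,0,0,0,0,0,0],
)

```text
clock: 19.6
tool_pos: [0.5462, -0.3026, 0.022]
eef_rot: [0.065, 0.711, -0.066, 0.697]
contact_force: [-13.1, 4.1, 3.4]
opening: 0.723
```

```bash
python3 - <<'E'
from h import *
snap('wrist','w6')
t=load('t5')
a=cv2.resize(load('w6')['frame'],(512,384))
f=lambda s:cv2.resize(s['frame'][217-90:237-90+12,196:216],(250,400),interpolation=cv2.INTER_CUBIC)
s=snap('scene','s6')
c=cv2.resize(s['frame'][142:167,194:226],(400,312),interpolation=cv2.INTER_CUBIC)
d=cv2.resize(load('t5')['frame'][155:180,340:366],(288,216),interpolation=cv2.INTER_CUBIC)
im=np.zeros((600,800,3),np.uint8); im[:288,:400]=cv2.resize(a,(400,300))[:288]; im[288:,:400]=c; im[:384,400:]=cv2.resize(t['frame'][155:179,340:365],(400,384),interpolation=cv2.INTER_CUBIC)
im[384:,400:]=cv2.resize(s['frame'][90:144,180:280],(400,216),interpolation=cv2.INTER_CUBIC)
cv2.imwrite('pics/v6.png',im[:,:,::-1]);e=get_state();print(e['tool_pos'],e['contact_force'],e['opening'])
E
```

```text
[ 0.54620019 -0.30254253  0.0219937 ] [-13.23839966   4.16771327   4.3524556 ] 0.7237142289962151
```

View pics/v6.png

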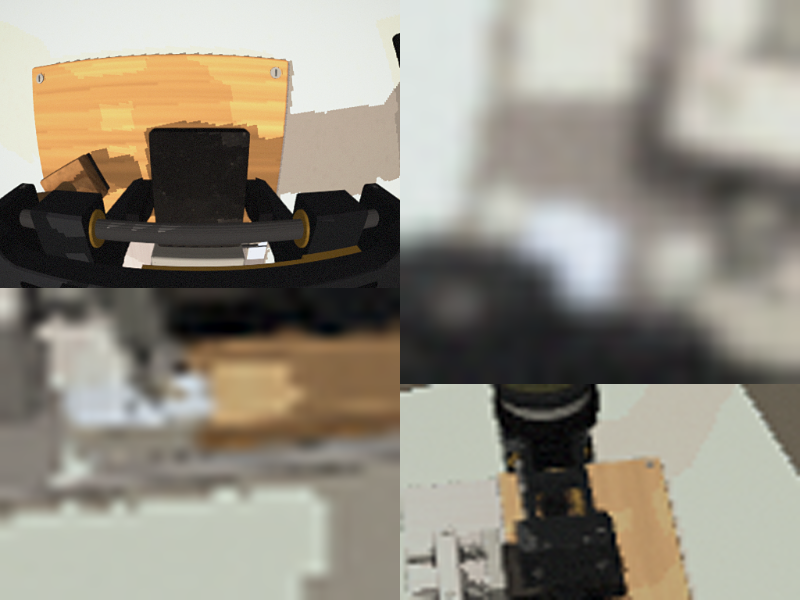

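```bash
python3 - <<'E'
from h import *
s=load('w6'); cv2.imwrite('pics/v7.png',cv2.resize(s['frame'][290:350,150:360],(798,228),interpolation=cv2.INTER_CUBIC)[:,:,::-1])
for P in [(.045,.051),(.079,.051),(.052,.035)]:
  t=np.radians(-10.5);M=np.array([[np.cos(t),-np.sin(t)],[np.sin(t),np.cos(t)]]);p=M@P+[.537,-.3005];print((w2px(s,[*p,.017],True)-[150,290])*3.8)
E
```

```text
[705.04760645   4.70516341]
[679.69112742 153.87733656]
[607.68866806  42.9287554 ]
```

View pics/v7.png

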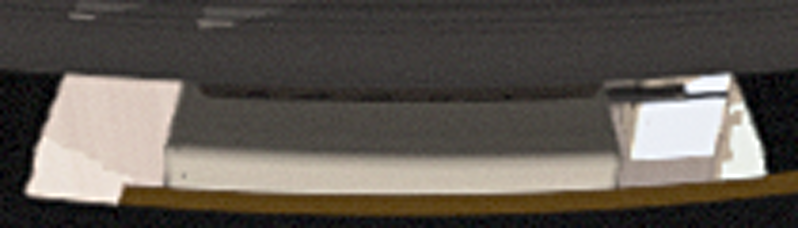

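```bash
python3 - <<'E'
from h import *
t2=load('t2');s=load('w6');t=np.radians(-10.5);M=np.array([[np.cos(t),-np.sin(t)],[np.sin(t),np.cos(t)]]);o=np.array([.537,-.3005])
for x,y in [(60,188),(60,230),(85,115),(60,280)]:
  p=px2w(t2,345+(x+.5)/14-.5,160+(y+.5)/14-.5,.017);print('top',M.T@(p[:2]-o))
for u,v in [(720,95),(650,93),(680,80),(680,158),(610,82)]:
  p=px2w(s,150+u/3.8,290+v/3.8,.017,True);print('w',u,v,M.T@(p[:2]-o))
for u,v in [(185,82),(168,145),(615,155),(600,95)]:
  p=px2w(s,150+u/3.8,290+v/3.8,.042,True);print('stoptop',u,v,M.T@(p[:2]-o))
# numeric profile along the scale in the wrist image
f=s['frame'].mean(2)
for c in (328,332,336,339,341): print(c,f[306:334,c].astype(int))
E
```

```text
top [0.06684803 0.05128593]
top [0.0589414  0.05002086]
top [0.081493   0.04889062]
top [0.04954857 0.048518  ]
w 720 95 [0.06523364 0.05654336]
w 650 93 [0.06364913 0.04360378]
w 680 80 [0.06107955 0.04866621]
w 680 158 [0.08007039 0.05120564]
w 610 82 [0.06063666 0.03621167]
stoptop 185 82 [ 0.04042872 -0.03047269]
stoptop 168 145 [ 0.0531968  -0.03435646]
stoptop 615 155 [0.05496903 0.03258049]
stoptop 600 95 [0.04267606 0.02911454]
328 [ 58  53  55  53 125 155  64  21  50  94 143 249 243 239 239 237 238 239
 238 238 238 238 237 241 243 201 151 154]
332 [ 60  52  49  57 153 234 248 252 168  61 215 245 240 239 238 238 238 239
 238 238 237 238 238 242 245 165 144 152]
336 [ 58  59  43  73 225 247 245 251  94 110 233 243 241 239 238 239 239 238
 239 240 240 241 241 245 237 168 148 151]
339 [ 55  54  53 117 237 245 246 248  86 119 241 245 240 238 233 231 226 203
 196 150 142 144 145 151 158 162 169 176]
341 [ 53  55  58 152 245 247 225 186 101 114 157 139 167 161 165 160 159 161
 166 170 166 170 173 169 161 167 209 238]
```

```bash
python3 - <<'E'
from h import *
r.finish_job(); print(get_state()['clock'])
E
```

```text
the job is handed in; nothing more can be done
the job is handed in; nothing more can be done
```

I picked up the right-hand ink pad with a 28 N grip, laid it on the board and slid it against the sprung stop. I handed the job in at about 20 s, with the arm still gripping and pressing.

- **Stop travel:** the tool advanced about 9.8 mm after touching the stop. In the wrist picture the pointer sits about 2 mm short of the far black line; the near line was hidden under the gripper. Both put it inside the band.
- **Pushing force:** the wrist measured about 13 N forward and 4 N down. I estimate board friction at about 2 N, so the spring gets about 11 to 12 N. The force did not change over a further second of holding.
- **Alignment:** the pad was about 1 mm off centre and within about 0.5° of square to the stop.
- **Flatness:** the tool tips about 1° nose-down under the push, so the pad may be tilted by up to that much. I did not measure the pad's own tilt.
- **Bystanders:** the last wrist picture shows the stamp still standing. The bell and the jug are not in the last pictures I viewed, but the arm only passed high over the bell and never went near the jug.

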